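# Hold the bag peg open over the carton's seam

## Task

Pull the orange bag peg up out of its little blue pot by its two handles, squeeze it wide open, and bring it down astride the top seam of the cream carton, near the middle of the seam's length, with the seam well inside the gaping jaws and neither jaw touching the carton. Finish holding it there, squeezed wide open: I will press the seam flat with my fingers before the peg is let go, so do not let it bite or put it down. Leave the pot and the carton standing where they are, and do not knock or shift the other things on the worktop.

Things in the scene. Friction and masses are not known exactly. Their poses are not given: they have to be found in the camera images.
- peg: Orange bag peg (spring clip), 121 mm long, 20 mm deep along x, 44 g; at first stands upright in the pot, jaws down. Two halves side by side on a steel coil pivot 55 mm above the jaw tips; this body is the +y half. Origin: between the jaw tips at their lower end. Axes while shut: z up from jaws to handles, x along the pivot, y the way jaws and handles part. Each half tilts 0.2 rad when opened.
- peg_arm (a joint): Angle between the peg's two halves: 0 shut, 0.4 squeezed open to its stop. A spring shuts it: about 5 N pinching the handles at the grip points starts to open it, about 10 N holds it at the stop. The stop is solid.
- grip_a (a point): Grip point on the outer face of the +y half's handle, 100 mm above the jaw tips, 21 mm below the handle's top. Handles are flat, 19 mm wide, lean out 0.2 rad each when shut (39 mm over both faces here, 47 mm at the top); pinched together along y to the stop they are parallel, 20 mm over both faces.
- grip_b (a point): The same point on the -y half's handle.
- jaw_tip_a (a point): Inner edge of the tip of the jaw of the peg's +y half, 1 mm above its lower end, mid-width.
- jaw_tip_b (a point): Inner edge of the tip of the jaw of the peg's -y half, 1 mm above its lower end, mid-width. Shut, it coincides with jaw_tip_a; open to the stop they are 22 mm apart.
- pot: Small blue stoneware pot, round, 56 mm across the rim, 48 mm inside, 70 mm tall, inner floor 6 mm up, 0.35 kg, loose. Origin at the centre of its underside, z up.
- carton: Half-litre gable-top cream carton, white and green, 70 x 70 mm, 144 mm tall to the top of its seam, about 0.5 kg, loose, shut. Origin at the centre of its underside, z up, x along the seam. The roof's two slopes rise from the y sides (height 98 mm) to the foot of the seam at 124 mm.
- seam (a point): Middle of the top edge of the carton's upright seam (a stiff card fin 70 mm long along x, 3 mm thick along y, standing 20 mm above the roof). Axes as the carton's: x along the seam, y across it, z up.
- mug: Bystander: green and white mug, 86 mm across with a handle, 99 mm tall; origin at the middle of its underside.
- lemon: Bystander: a lemon, 71 x 53 mm, 51 mm tall; origin under its middle.
- timer: Bystander: red and white kitchen timer, 65 mm across, 52 mm tall; origin under its middle.
- tin: Bystander: tomato tin, 75 mm across, 58 mm tall; origin under its middle.
- salt: Bystander: salt shaker, 44 mm across, 90 mm tall; origin under its middle.
Things that resemble listed ones, but are neither listed nor needed, are in the scene too. Of the things like the pot, leave any that is purple; of the rest the larger one is meant.

How it is judged:
On the way:
1. the peg has been drawn up clear of the pot, held by its handles (height (world z) of jaw_tip_a above 0.08 m and contact force between the fingers and peg above 1 N and contact force between peg and pot below 0.05 N), for 0.2 s.
At the end, for the whole second after the job is handed in: Fingers hold the peg still and squeezed open (0.29 rad, tips 16 mm apart or more), not touching the carton; jaw tips either side of the seam (3 mm or more from its mid-plane), 5 mm or more below its top edge, within 20 mm of its middle, peg within 0.35 rad of the seam; carton and pot upright (distance between jaw_tip_a and jaw_tip_b above 0.016 m and value of joint peg_arm above 0.29 rad and ((y of jaw_tip_a in the frame of seam above 0.003 m and y of jaw_tip_b in the frame of seam below -0.003 m) or (y of jaw_tip_a in the frame of seam below -0.003 m and y of jaw_tip_b in the frame of seam above 0.003 m)) and z of each of jaw_tip_a, jaw_tip_b in the frame of seam below -0.005 m and x of jaw_tip_a in the frame of seam between -0.02 and 0.02 m and x of jaw_tip_b in the frame of seam between -0.02 and 0.02 m and angle between the x axis of peg and the x axis of seam, either way round below 0.35 rad and contact force between the fingers and peg above 1 N and contact force between each of peg, the arm and carton below 0.2 N and linear speed of peg below 0.02 m/s and angle between each of carton, pot's own z axis and vertical below 0.05 rad and height (world z) of pot below 0.01 m); the arm keeps its last pose, push and grip.
It fails at once if the peg bites or knocks the carton (over 5 N) (contact force between peg and carton above 5 N).
It fails at once if the carton is pushed more than 20 mm or tipped (distance of carton from where it was at the start of the episode above 0.02 m or angle between carton's own z axis and vertical above 0.2 rad).
It fails at once if the pot is knocked over or dragged more than 40 mm (distance of pot from where it was at the start of the episode above 0.04 m or angle between pot's own z axis and vertical above 0.5 rad).
It fails at once if a bystander is disturbed (moved more than 20 mm) (distance of any of mug, lemon, timer, tin, salt from where it was at the start of the episode above 0.02 m).
It also fails if it takes over 51 s, if anything falls off the work surface, if the arm or the gripper's body presses on something with over 40 N, if the wrist force passes 120 N, or if a joint passes its speed limit or range.

## Robot

A 7-joint arm with a two-finger parallel gripper is mounted at the origin on a cart in front of the work surface, level with it; the furniture and walls round the work are solid. World frame = base frame: x ahead of the robot, y to its left, z up, the work surface at z = 0. Lengths are in m, angles in rad, forces in N, time in s.
With the tool pointing down it reaches from about 0.4 to 0.85 m from the base axis. Payload 6.9 kg.
Tool frame: the origin (TCP) lies on the front face of the gripper's body, between the roots of the fingers; the fingertips stand 73 mm ahead of it and the grasp point (between the pads) lies 54 mm ahead of it; z points along the fingers, y is the line along which they close (so a half turn about z gives the same grasp; the last joint's range is limited). The gripper opens to 85 mm and grips with 20 to 120 N. Pads are 22 mm wide; open, the fingers measure 114 mm over their backs; the gripper's body (76 mm by 85 mm) begins 54 mm behind the grasp point. The pads swing forward as they close: fully open they stand 13 mm farther back than shut.
Start: joints at [1.25, 0.507, -0.238, 1.5, 0.126, 1.149, -0.155], TCP at [0.258, -0.569, 0.304] pointing down, gripper open.
Joint ranges: [-3.08, 3.08], [-0.24, 2.05], [-1.43, 1.35], [0, 2.5], [-1.52, 4.66], [0.17, 1.96], [-2.89, 2.89]. Speed limits (rad/s): [2.39, 2.39, 3.14, 3.14, 3.14, 3.14, 3.14].

## Interface

Orientations are given as a unit quaternion [x, y, z, w].
In Python, from bench import arm, cams, ticket gives the robot as it stands.
- The arm moves only by the shell command python3 -m inch 'ROWS'. ROWS is text: rows parted by semicolons, each of 7 numbers parted by spaces: the shift along the world's x, y, z as a fraction of full scale, then the turn, a rotation vector about the world's x, y, z as a fraction of full scale, then the closure, from -1 (fully open) to 1 (shut). In form: x y z rx ry rz jaw; .... A call has 1 to 20 rows; each row is the pose to reach, as a shift and turn from the pose commanded when the call began; what a row does not reach only later rows make up. Full scale, the value 1, is 1 m for a shift and 0.5 rad for a turn. A row lasts 1/10 s, in which the tool goes at most 50 mm and 8.59 degrees, less where a joint would pass 70% of its speed; a pose out of reach is approached as far as the arm can. A call with a number of a shift or a turn outside -1 to 1 is refused whole. A call with a gripper value outside its range is refused whole. The fingers move at their own pace and stop on an object; the grip force is fixed at half the most. Time passes only in rows, so rows that repeat a pose let the fingers close. It gives the time, the measured TCP pose, the force, the opening and the grip force at its end, in the units of the state.
- arm.get_obs(): the state, without advancing time (a new reading comes with each control period).
- cams.snapshot(name): name is "side" or "top" or "wrist"; returns the picture (400x640x3 uint8, red, green, blue); there is no depth.
- cams.calibration(name): a dict with "camera_matrix" (3x3 intrinsics, pixels), "T" (4x4, takes a point from camera to world coordinates). Camera axes: x right, y up, looking along -z (the intrinsics and any distortion apply to the point x, -y, -z); pixel columns grow to the right and rows downward; lengths in m; the calibration is good to about 2 mm. A picture is of the moment at which its call begins: read the wrist's pose just before it. calibration takes no time and is no camera call; for the wrist camera it gives the pose at the moment of the call.
- ticket.sign_off(): hands the job in; it is judged then, once.
The state is a dict: "time_s": time; "q": joint angles; "dq": joint speeds; "joint_torque": joint torques, N m; "position": TCP position; "tool_rot": TCP orientation; "force": force on the tool from outside, world axes, zero at the start; "wrist_torque": the same for the moment, N m; "width": finger opening in m; "grasp_force": force on a finger pad.
Only numpy, scipy, OpenCV 4.12 (cv2) and the standard library are available. Lean on these libraries where they do the work, as an engineer would, in place of code of your own. Each camera call takes 0.05 s, during which the arm holds its last target. There are 200 camera calls.

## Working session

There is one attempt and no reset: what is moved stays moved. The work goes in short steps, Python scripts to look and compute and a shell command to move; the robot and the scene stay as the last step left them, time stands still between calls to the robot, and variables do not carry over. Pictures are saved under pics/ and viewed, at most 10 in all, crops included, and the job is handed in when it is done.

```bash
mkdir -p pics; python3 - <<'E'
from bench import arm,cams
import cv2,numpy as np
o=arm.get_obs();print(o['position'],o['tool_rot'],o['width'],o['force'])
for n in('side','top'):
    c=cams.calibration(n);print(n,np.round(c['camera_matrix'],1).tolist(),np.round(c['T'],3).tolist(),[k for k in c])
    cv2.imwrite(f'pics/{n}0.png',cams.snapshot(n)[:,:,::-1])
E
```

```text
[ 0.25793953 -0.56887466  0.30301965] [ 9.77419346e-01  2.11306871e-01 -2.02749935e-04 -8.86712686e-04] 0.08552040600410385 [0.45931031 0.81247277 0.24423171]
side [[431.2, 0.0, 324.7], [0.0, 431.2, 196.6], [0.0, 0.0, 1.0]] [[-0.958, 0.138, -0.25, 0.372], [-0.285, -0.383, 0.879, 0.788], [0.026, 0.914, 0.406, 0.483], [0.0, 0.0, 0.0, 1.0]] ['camera_matrix', 'T']
top [[504.7, 0.0, 317.8], [0.0, 504.7, 198.9], [0.0, 0.0, 1.0]] [[0.007, 0.989, -0.146, 0.412], [-1.0, 0.005, -0.013, -0.033], [-0.012, 0.146, 0.989, 1.306], [0.0, 0.0, 0.0, 1.0]] ['camera_matrix', 'T']
```

View pics/top0.png

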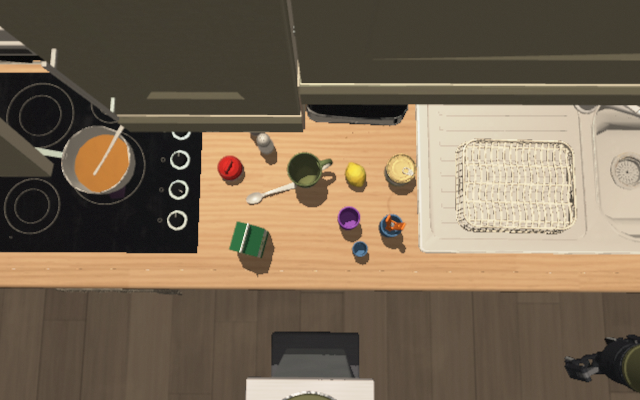

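View pics/side0.png

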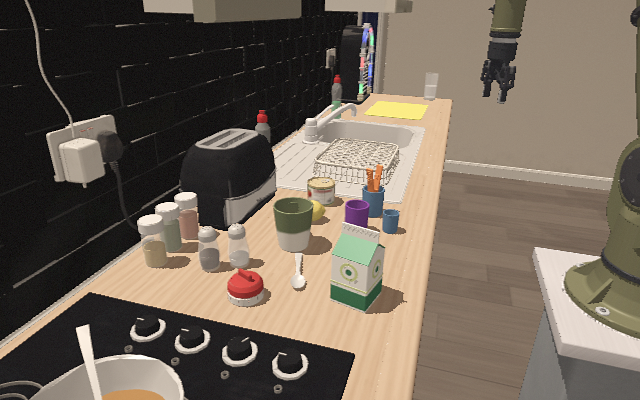

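The top view shows three pot-like things: a blue pot at (391,226) with the orange peg in it, a small blue pot at (360,249), and a purple pot at (349,218). The larger blue one, holding the peg, fits the description. The carton is at (248,240), and its white seam fin runs along column 240. I'll confirm these in an enlarged crop.

```bash
cat > h.py <<'E'
import cv2,numpy as np
from bench import arm,cams
def ray(n,uv,c=None):
    c=c or cams.calibration(n);K=np.array(c['camera_matrix']);T=np.array(c['T'])
    d=np.linalg.inv(K)@[uv[0],uv[1],1]; d=T[:3,:3]@(d*[1,-1,-1]); return T[:3,3],d/np.linalg.norm(d)
def onz(n,uv,z,c=None):
    o,d=ray(n,uv,c); return o+d*(z-o[2])/d[2]
def proj(n,p,c=None):
    c=c or cams.calibration(n);K=np.array(c['camera_matrix']);T=np.array(c['T'])
    q=T[:3,:3].T@(np.array(p)-T[:3,3])*[1,-1,-1]; q=K@q; return q[:2]/q[2]
def tri(r1,r2):
    (a,d),(b,e)=r1,r2; s=np.linalg.lstsq(np.c_[d,-e],b-a,rcond=None)[0]
    p,q=a+s[0]*d,b+s[1]*e; return (p+q)/2,np.linalg.norm(p-q)
def blobs(im,lo,hi,amin=20):
    m=cv2.inRange(cv2.cvtColor(im,cv2.COLOR_RGB2HSV),np.array(lo),np.array(hi))
    n,l,s,c=cv2.connectedComponentsWithStats(m); return m,[(s[i].tolist(),c[i].round(1).tolist()) for i in range(1,n) if s[i,4]>=amin]
E
python3 - <<'E'
from h import *
t=cv2.imread('pics/top0.png');s=cv2.imread('pics/side0.png')
a=cv2.resize(t[195:270,225:305],None,fx=5,fy=5,interpolation=cv2.INTER_CUBIC)
b=cv2.resize(t[195:270,335:415],None,fx=5,fy=5,interpolation=cv2.INTER_CUBIC)
c=cv2.resize(s[155:255,320:420],(375,375)[::-1],interpolation=cv2.INTER_CUBIC)
d=cv2.resize(s[210:310,310:410],(375,375),interpolation=cv2.INTER_CUBIC)
o=np.vstack([np.hstack([a,b]),np.hstack([cv2.resize(c,(400,375)),cv2.resize(d,(400,375))])])
cv2.imwrite('pics/crop1.png',cv2.resize(o,(640,600)))
for n,i in(('top',t),('side',s)):
    i=i[:,:,::-1].copy()
    for nm,lo,hi in(('orange',(4,160,120),(16,255,255)),('blue',(100,120,50),(112,255,255))):
        print(n,nm,[x for x in blobs(i,lo,hi,15)[1] if 320<x[1][0]<430])
E
```

```text
top orange [([386, 215, 20, 15, 110], [395.8, 224.1])]
top blue []
side orange [([367, 165, 16, 27, 261], [374.2, 179.0])]
side blue []
```

View pics/crop1.png

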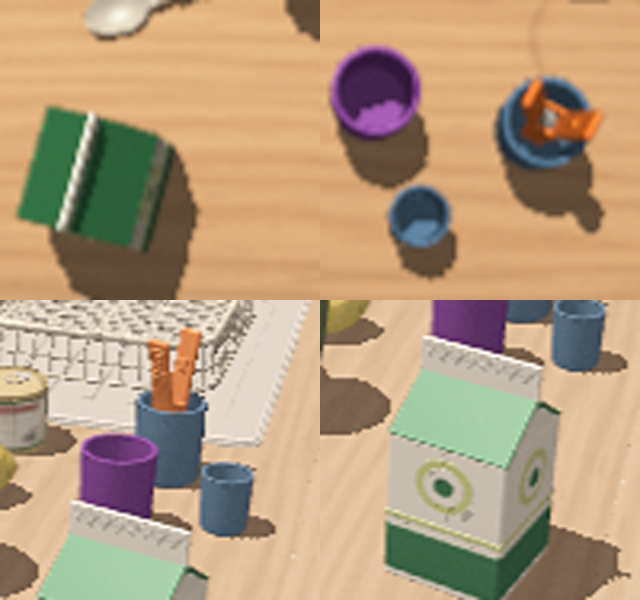

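The crop confirms it. The larger blue pot, with its rim near (391.7,225.5), holds the peg, whose handle tops are near (388.7,218.7) and (402.5,225.5). The carton's seam runs from (248.8,224.5) to (241.2,251.2).

```bash
python3 - <<'E'
from h import *
p=lambda *a:print(*[x.round(4) if hasattr(x,'round') else x for x in a])
A=onz('top',(248.75,224.5),.144);B=onz('top',(241.2,251.2),.144);p('seam',A,B,(A+B)/2,np.linalg.norm(A-B),np.arctan2(*(A-B)[1::-1]))
p('pot',onz('top',(391.7,225.5),.07))
for uv in((388.7,218.7),(402.5,225.5)):p('handle',onz('top',uv,.125))
# side tops: crop lower scale 320/100=3.2,300/100=3
for uv in((320+190/3.2,155+33/3),(320+160/3.2,155+43/3)):p('side h',onz('side',uv,.125))
for n in('side','top'):p(n,proj(n,[.39,-.2,.13]))
c=cams.calibration('wrist');p(np.array(c['camera_matrix']),np.array(c['T']))
E
```

```text
seam [0.5221 0.1412 0.144 ] [0.4605 0.1569 0.144 ] [0.4913 0.1491 0.144 ] 0.0636 -0.2498
pot [ 0.5287 -0.1988  0.07  ]
handle [ 0.5395 -0.1847  0.125 ]
handle [ 0.5236 -0.2167  0.125 ]
side h [ 0.519  -0.2086  0.125 ]
side h [ 0.5362 -0.1772  0.125 ]
side [433.0968 171.7553]
top [396.5521 283.3241]
[[291.6966   0.     318.4641]
 [  0.     291.6966 200.0885]
 [  0.       0.       1.    ]] [[ 0.413   0.8643  0.2869  0.3322]
 [-0.9107  0.3925  0.1287 -0.5356]
 [-0.0013 -0.3145  0.9493  0.3736]
 [ 0.      0.      0.      1.    ]]
```

```bash
python3 -m inch '0.05 0.05 0 0 0 -0.2 -1; 0.1 0.1 0 0 0 -0.4 -1; 0.14 0.14 0 0 0 -0.6 -1; 0.17 0.18 0 0 0 -0.8 -1; 0.2 0.22 0 0 0 -1 -1; 0.22 0.26 0 0 0 -1 -1; 0.24 0.3 0 0 0 -1 -1; 0.26 0.33 0 0 0 -1 -1; 0.27 0.36 0 0 0 -1 -1; 0.272 0.37 0 0 0 -1 -1; 0.272 0.37 0 0 0 -1 -1; 0.272 0.37 0 0 0 -1 -1' | tail -5
python3 -m inch '0 0 0 0 0 -0.25 -1; 0 0 0 0 0 -0.5 -1; 0 0 0 0 0 -0.83 -1; 0 0 0 0 0 -0.83 -1; 0 0 0 0 0 -0.83 -1; 0 0 0 0 0 -0.83 -1' | tail -5
python3 - <<'E'
from h import *
c=cams.calibration('wrist');im=cams.snapshot('wrist');cv2.imwrite('pics/w1.png',im[:,:,::-1])
print(arm.get_obs()['q'].round(2) if hasattr(arm.get_obs()['q'],'round') else arm.get_obs()['q'])
import json;json.dump({k:np.array(v).tolist() for k,v in c.items()},open('w1.json','w'))
print(blobs(im,(3,150,90),(18,255,255))[1])
E
```

```text
position: [0.5295, -0.2005, 0.3036]
tool_rot: [0.999, -0.038, -0.0, 0.001]
force: [0.1, -1.2, 0.7]
width: 0.0855
grasp_force: 0.0
position: [0.5297, -0.2002, 0.3038]
tool_rot: [0.97, -0.241, -0.0, 0.0]
force: [0.9, -0.4, -0.8]
width: 0.0854
grasp_force: 0.0
[ 0.38  0.41 -0.09  1.66  0.04  1.07 -1.78]
[([293, 162, 52, 45, 1106], [318.6, 185.6]), ([0, 219, 3, 16, 32], [0.7, 226.5])]
```

View pics/w1.png

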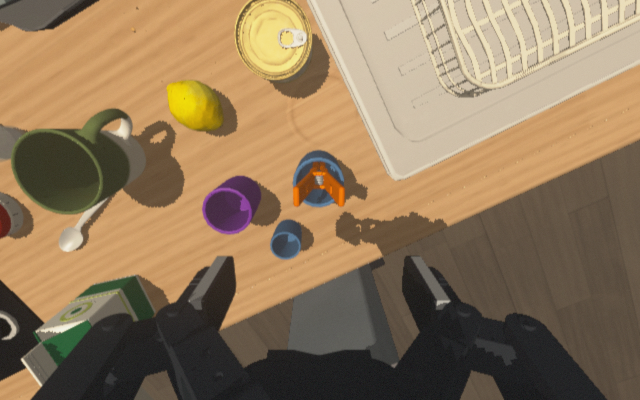

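The wrist view shows the peg in the blue pot at about (319,185). Its two handles end near (298,198) and (341,196), almost parallel to the finger line. I'll measure their edges next.

```bash
python3 - <<'E'
from h import *
import json
im=cv2.imread('pics/w1.png')[:,:,::-1].copy();c=json.load(open('w1.json'))
m,_=blobs(im,(3,150,90),(18,255,255))
for r in range(160,208):print(r,''.join('#' if v else '.' for v in m[r,290:348]))
a=cv2.resize(im[140:220,260:370],None,fx=7,fy=7,interpolation=cv2.INTER_CUBIC);cv2.imwrite('pics/w1c.png',a[:,:,::-1])
print(np.array(c['T']).round(3).tolist())
t=cv2.cvtColor(im,cv2.COLOR_RGB2HSV)[140:220,260:370];mm=cv2.inRange(t,(98,70,30),(112,255,255));ys,xs=np.nonzero(mm);print('pot px',xs.min()+260,xs.max()+260,ys.min()+140,ys.max()+140)
E
```

```text
160 ..........................................................
161 ..........................................................
162 .........................###..##..........................
163 .......................############.......................
164 .......................############.......................
165 .......................############.......................
166 .......................############.......................
167 .......................############.......................
168 ......................##############......................
169 ....................#################.....................
170 ....................########..########....................
171 ....................##################....................
172 ...................####################...................
173 ..................#####################...................
174 .................########################.................
175 ................##########.####.##########................
176 ...............##########........#########................
177 ..............###########
[... 1364 characters left out ...]
##########...............................###########...
200 ...##########................................##########...
201 ...#########.................................##########...
202 ...#########.................................##########...
203 ...########...................................#########...
204 ...#######.....................................########...
205 ....######......................................######....
206 .....####........................................####.....
207 ..........................................................
[[-0.468, 0.839, 0.278, 0.602], [-0.884, -0.444, -0.148, -0.238], [-0.0, -0.315, 0.949, 0.374], [0.0, 0.0, 0.0, 1.0]]
pot px 293 343 157 205
```

View pics/w1c.png

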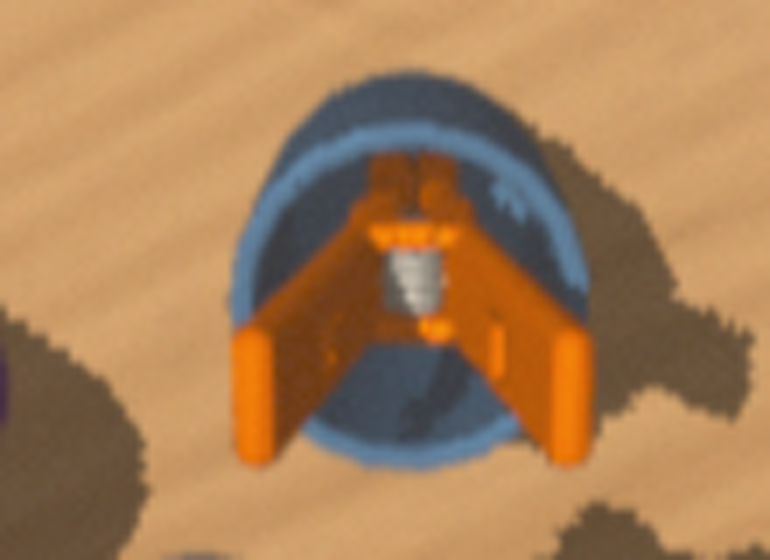

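```bash
python3 - <<'E'
from h import *
import json
c=json.load(open('w1.json'))
f=lambda u,v,z:onz('wrist',(u,v),z,c).round(4)
L=f(295.5,196.5,.127);R=f(342.5,196.5,.127);print('tops',L,R,(L+R)/2,np.linalg.norm(L-R),np.degrees(np.arctan2(*(L-R)[1::-1])))
print('jaw',f(319,163.5,.01),'pivot',f(319,180,.061),'rim',f(319,182,.07))
o=arm.get_obs();from scipy.spatial.transform import Rotation as R_
r=R_.from_quat(o['tool_rot']).as_matrix();print(o['position'],np.degrees(np.arctan2(r[1,1],r[0,1])),r[:,2])
for h in(-.01,.01):
  pass
E
```

```text
tops [ 0.5419 -0.1833  0.127 ] [ 0.5223 -0.2202  0.127 ] [ 0.5321  -0.20175  0.127  ] 0.04178241256796936 62.02431000910432
jaw [ 0.5378 -0.205   0.01  ] pivot [ 0.5305 -0.201   0.061 ] rim [ 0.5306 -0.201   0.07  ]
[ 0.52982737 -0.19991489  0.30381629] -117.94239725362524 [-1.81326118e-04 -1.15756764e-04 -9.99999977e-01]
```

The peg stands upright at (0.532, -0.202), with a finger line of 62° that matches the tool. I'll descend so the grasp point sits at z≈0.106, which puts the TCP at 0.160.

```bash
python3 -m inch '0.002 -0.002 -0.03 0 0 0 -1; 0.002 -0.002 -0.06 0 0 0 -1; 0.002 -0.002 -0.09 0 0 0 -1; 0.002 -0.002 -0.115 0 0 0 -1; 0.002 -0.002 -0.13 0 0 0 -1; 0.002 -0.002 -0.138 0 0 0 -1; 0.002 -0.002 -0.144 0 0 0 -1; 0.002 -0.002 -0.144 0 0 0 -1; 0.002 -0.002 -0.144 0 0 0 -1' | tail -5
python3 -m inch '0 0 0 0 0 0 1; 0 0 0 0 0 0 1; 0 0 0 0 0 0 1; 0 0 0 0 0 0 1; 0 0 0 0 0 0 1; 0 0 0 0 0 0 1; 0 0 0 0 0 0 1; 0 0 0 0 0 0 1; 0 0 0 0 0 0 1; 0 0 0 0 0 0 1; 0 0 0 0 0 0 1; 0 0 0 0 0 0 1' | tail -5
```

```text
position: [0.5325, -0.2014, 0.1606]
tool_rot: [0.97, -0.242, 0.001, 0.0]
force: [0.5, -0.3, 0.2]
width: 0.0851
grasp_force: 0.0
position: [0.5334, -0.2014, 0.1616]
tool_rot: [0.97, -0.242, 0.002, 0.0]
force: [-0.4, 0.3, 9.6]
width: 0.0188
grasp_force: 63.1
```

```bash
python3 -m inch '0 0 0.005 0 0 0 1; 0 0 0.015 0 0 0 1; 0 0 0.03 0 0 0 1; 0 0 0.05 0 0 0 1; 0 0 0.075 0 0 0 1; 0 0 0.1 0 0 0 1; 0 0 0.13 0 0 0 1; 0 0 0.16 0 0 0 1; 0 0 0.185 0 0 0 1; 0 0 0.19 0 0 0 1; 0 0 0.19 0 0 0 1; 0 0 0.19 0 0 0 1; 0 0 0.19 0 0 0 1' | tail -5
python3 - <<'E'
from h import *
S=cams.snapshot('side')[:,:,::-1];T=cams.snapshot('top')[:,:,::-1];W=cams.snapshot('wrist')[:,:,::-1]
cv2.imwrite('pics/s2.png',S);cv2.imwrite('pics/t2.png',T);cv2.imwrite('pics/wr2.png',W)
a=cv2.resize(S[60:260,280:480],(400,400),interpolation=cv2.INTER_CUBIC);b=cv2.resize(W,(400,250))
b=np.vstack([b,cv2.resize(T[195:270,225:305],(400,150))]);cv2.imwrite('pics/c2.png',np.hstack([a,b]))
E
```

```text
position: [0.5316, -0.201, 0.3484]
tool_rot: [0.97, -0.242, -0.001, -0.0]
force: [0.0, 0.2, -0.6]
width: 0.0186
grasp_force: 62.3
```

View pics/c2.png

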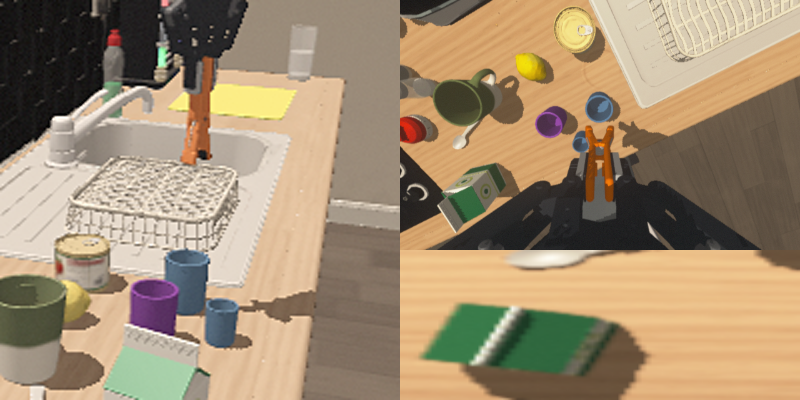

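The peg is out of the pot and held open, and the pot is still standing. In the upper right panel the jaws point forward and gape. Next I'll measure the seam ends in both fixed views and the jaw tips in the wrist view.

```bash
python3 - <<'E'
from h import *
T=cv2.imread('pics/top0.png')[:,:,::-1].copy()
h=cv2.cvtColor(T,cv2.COLOR_RGB2HSV)
m=cv2.inRange(h,(0,0,120),(180,70,255))[218:260,235:256]
for r in range(42):print(218+r,''.join('#' if v else '.' for v in m[r]))
n,l,s,_=cv2.connectedComponentsWithStats(m);i=1+np.argmax(s[1:,4])
ys,xs=np.nonzero(l==i);print(s[i],cv2.minAreaRect(np.c_[xs+235,ys+218].astype(np.float32)))
tA,tB=(248.75,224.5),(241.2,251.2)
sA,sB=(342.8,222.3),(379.7,231.7)
for a,b in((tA,sA),(tB,sB)):p,e=tri(ray('top',a),ray('side',b));print(p.round(4),e.round(4),onz('side',b,.144).round(4))
W=cv2.imread('pics/wr2.png')[:,:,::-1].copy();m,b=blobs(W,(3,150,60),(18,255,255));print(b)
for r in range(190,235,1):print(r,''.join('#' if v else '.' for v in m[r,285:360]))
E
```

```text
218 .....................
219 .....................
220 .....................
221 .....................
222 .....................
223 ............##.......
224 ............##.......
225 ...........###.......
226 ...........###.......
227 ...........##........
228 ...........##........
229 ..........###........
230 ..........##.........
231 ..........##.........
232 .........###.........
233 .........###.........
234 .........###.........
235 .........##..........
236 ........###..........
237 ........###..........
238 ........##...........
239 ........##...........
240 .......###...........
241 .......##............
242 .......##............
243 ......###............
244 ......###............
245 ......##.............
246 ......##.............
247 .....###.............
248 .....###.............
249 .....##..............
250 ....###..............
251 ....###..............
252 ....##...............
253 .....................
254 .....................
255 .....................
256 .....................
257 .....................
258 .....................
259 .....................
[ 4  5 1
[... 3203 characters left out ...]
..###############....###############........................
227 ..................#################################........................
228 ..................#################################........................
229 ..................################################.........................
230 ..................################################.........................
231 ..................################################.........................
232 ..................#################################........................
233 ..................#################################........................
234 ..................#################..###############.......................
```

```bash
python3 - <<'E'
from h import *
from scipy.spatial.transform import Rotation as R_
o=arm.get_obs();r=R_.from_quat(o['tool_rot']).as_matrix();P=np.array(o['position'])
z=P[2]-.154
for uv in((302,200.5),(337,200.5),(308.5,205),(330,205),(319.3,200.5)):print('tip tool-frame',((onz('wrist',uv,z)-P)@r).round(4))
A=onz('top',(248.3,222.5),.144);B=onz('top',(240,252.5),.144)
C=onz('top',(244.2,237.8),.144)
print(A,B,(A+B)/2,C,np.degrees(np.arctan2(*(A-B)[1::-1])),np.linalg.norm(A-B))
print(P,'tool y',np.degrees(np.arctan2(r[1,1],r[0,1])))
E
```

```text
tip tool-frame [ 0.0067 -0.0136  0.154 ]
tip tool-frame [0.0067 0.0147 0.154 ]
tip tool-frame [ 0.0029 -0.0084  0.154 ]
tip tool-frame [0.0029 0.0091 0.154 ]
tip tool-frame [0.0067 0.0004 0.154 ]
[0.52675842 0.14236714 0.144     ] [0.45752974 0.15958975 0.144     ] [0.49214408 0.15097845 0.144     ] [0.4913071  0.15088001 0.144     ] -13.970356217991949 0.07133882644291115
[ 0.5318834  -0.20114123  0.34892144] tool y -118.02885820920099
```

```bash
python3 -m inch '-0.002 0.02 0 0 0 0.05 1; -0.006 0.055 0 0 0 0.1 1; -0.01 0.095 0 0 0 0.2 1; -0.014 0.135 0 0 0 0.3 1; -0.019 0.175 0 0 0 0.4 1; -0.023 0.215 0 0 0 0.489 1; -0.027 0.255 0 0 0 0.489 1; -0.031 0.29 0 0 0 0.489 1; -0.034 0.32 0 0 0 0.489 1; -0.036 0.34 0 0 0 0.489 1; -0.037 0.351 0 0 0 0.489 1; -0.037 0.351 0 0 0 0.489 1; -0.037 0.351 0 0 0 0.489 1; -0.037 0.351 0 0 0 0.489 1; -0.037 0.351 0 0 0 0.489 1' | tail -5
python3 - <<'E'
from h import *
W=cams.snapshot('wrist')[:,:,::-1];cv2.imwrite('pics/wr3.png',W);cv2.imwrite('pics/c3.png',cv2.resize(W[130:330,220:420],(600,600),interpolation=cv2.INTER_CUBIC))
from scipy.spatial.transform import Rotation as R_
o=arm.get_obs();r=R_.from_quat(o['tool_rot']).as_matrix();P=np.array(o['position']);print(P,np.degrees(np.arctan2(r[1,1],r[0,1])),r[:,2].round(4),o['time_s'])
for q in((.5260,.1425,.144),(.4917,.151,.144),(.4577,.1595,.144)):print(proj('wrist',q).round(1))
E
```

```text
position: [0.4954, 0.1486, 0.3499]
tool_rot: [0.992, -0.123, 0.0, 0.0]
force: [-0.8, 0.6, -0.6]
width: 0.0188
grasp_force: 62.3
[0.49535767 0.14874047 0.34988332] -104.123440217561 [ 1.e-04 -3.e-04 -1.e+00] 7.05
[317.1 159. ]
[317.2 194.4]
[317.3 226.9]
```

View pics/c3.png

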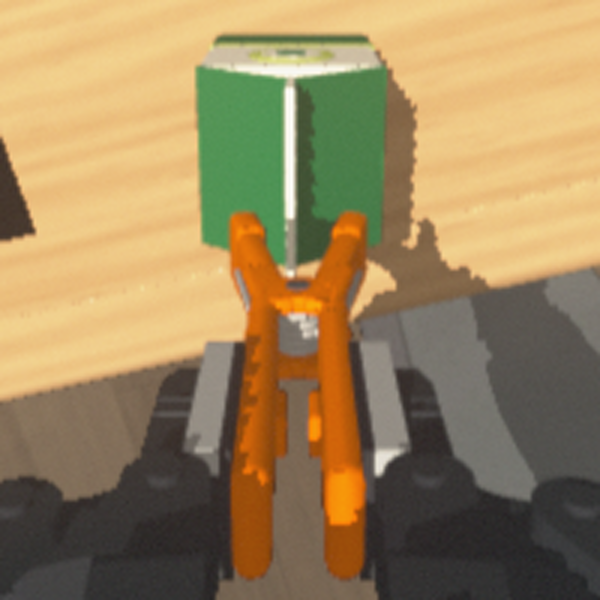

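The peg straddles the seam line, with the seam at column 316.9 and the peg middle at 319.3. A 2 mm nudge in +y centres it, then I descend about 62 mm.

```bash
python3 -m inch '0 0.002 -0.01 0 0 0 1; 0 0.002 -0.02 0 0 0 1; 0 0.002 -0.03 0 0 0 1; 0 0.002 -0.038 0 0 0 1; 0 0.002 -0.045 0 0 0 1; 0 0.002 -0.051 0 0 0 1; 0 0.002 -0.056 0 0 0 1; 0 0.002 -0.06 0 0 0 1; 0 0.002 -0.062 0 0 0 1; 0 0.002 -0.062 0 0 0 1; 0 0.002 -0.062 0 0 0 1; 0 0.002 -0.062 0 0 0 1; 0 0.002 -0.062 0 0 0 1' | tail -5
python3 - <<'E'
from h import *
W=cams.snapshot('wrist')[:,:,::-1];S=cams.snapshot('side')[:,:,::-1]
cv2.imwrite('pics/wr4.png',W);cv2.imwrite('pics/s4.png',S)
cv2.imwrite('pics/c4.png',np.hstack([cv2.resize(W[150:250,270:370],(400,400),interpolation=cv2.INTER_CUBIC),cv2.resize(S[170:270,310:410],(400,400),interpolation=cv2.INTER_CUBIC)]))
E
```

```text
position: [0.4952, 0.1518, 0.2881]
tool_rot: [0.993, -0.122, 0.0, -0.0]
force: [0.2, 0.4, -1.2]
width: 0.0183
grasp_force: 62.3
```

View pics/c4.png

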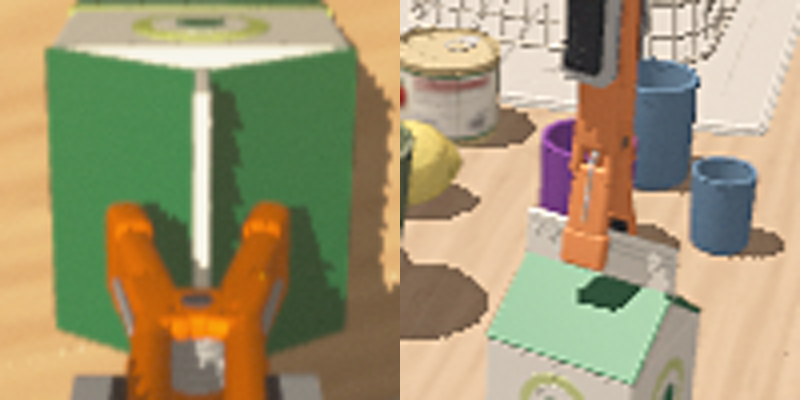

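```bash
python3 - <<'E'
from h import *
c=np.array([.4917,.151,.144]);a=np.radians(-14);X=np.array([np.cos(a),np.sin(a),0]);Y=np.array([-X[1],X[0],0])
for off in(.011,.018):
  for uv in((353,235.5),(361,237)):
    o,d=ray('side',uv);p=o+d*((off-(o-c)@Y)/(d@Y));print(off,uv,'along',((p-c)@X).round(4),'z rel',(p-c)[2].round(4))
for uv in((342.0,222.3),(379,233)):
    o,d=ray('side',uv);p=o+d*((0-(o-c)@Y)/(d@Y));print('seam end',((p-c)@X).round(4),(p-c)[2].round(4))
# tips from wrist
for z in(.133,.136):
  for uv in((270+130/4,150+205/4),(270+270/4,150+205/4)):
    p=onz('wrist',uv,z)-c;print('wrist',z,(p@X).round(4),(p@Y).round(4))
E
```

```text
0.011 (353, 235.5) along 0.0055 z rel -0.0156
0.011 (361, 237) along -0.0094 z rel -0.0139
0.018 (353, 235.5) along 0.0022 z rel -0.0113
0.018 (361, 237) along -0.0126 z rel -0.0096
seam end 0.0332 -0.0032
seam end -0.0364 -0.0032
wrist 0.133 0.009 0.0148
wrist 0.133 0.009 -0.0138
wrist 0.136 0.01 0.0146
wrist 0.136 0.01 -0.0136
```

The jaws are centred to within about 1 mm and sit roughly 8–11 mm below the seam's top edge. I'll go 3 mm deeper for margin, let it settle, check once more, and hand in.

```bash
python3 -m inch '0 0 -0.001 0 0 0 1; 0 0 -0.002 0 0 0 1; 0 0 -0.003 0 0 0 1; 0 0 -0.003 0 0 0 1; 0 0 -0.003 0 0 0 1; 0 0 -0.003 0 0 0 1; 0 0 -0.003 0 0 0 1; 0 0 -0.003 0 0 0 1; 0 0 -0.003 0 0 0 1; 0 0 -0.003 0 0 0 1' | tail -5
python3 - <<'E'
from bench import arm,ticket
import numpy as np
o=arm.get_obs();print(o['time_s'],np.abs(o['dq']).max(),o['width'],o['grasp_force'],o['force'])
if o['width']<.021 and o['grasp_force']>20 and np.abs(o['dq']).max()<.02: print(ticket.sign_off())
E
```

```text
position: [0.4951, 0.1518, 0.2849]
tool_rot: [0.993, -0.122, 0.0, -0.0]
force: [-0.6, 1.1, -0.9]
width: 0.0187
grasp_force: 62.3
9.45 0.0020733324904577896 0.01871141120525517 62.30934262275696 [-0.61596216  1.12471551 -0.94569684]
the job is handed in; nothing more can be done
None
```

The job is handed in: the peg is held squeezed wide open astride the carton seam, centred to about 1 mm, with the jaw tips an estimated 11–14 mm below its top edge and no sign of touching the carton; I did not see the judge's verdict.

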